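# Fetch the boxed-in v-nailer cartridge and restore the spacers

## Task

Clear both white nylon spacers off the plywood board and stand them upright together on the cork mat, then take the black cartridge from between their places and lay it, centred and underside down, in the red cradle along its length. Once it lies there, stand each spacer back upright in the middle of its own plate on the board: the round one on the blue round plate, the square one on the orange square plate. Leave the beech strip and the copper scribe lying where they are.

Things in the scene. Friction and masses are not known exactly. Their poses are not given: they have to be found in the camera images.
- round_spacer: loose round white nylon spacer, a solid cylinder 40 mm in diameter and 50 mm tall with a blue disc and black dot on top; starts standing on the blue round plate. Origin at the centre of its underside, z up along it. About 75 g.
- square_spacer: loose square white nylon spacer, 38 x 38 mm and 50 mm tall with an orange square and black dot on top; starts standing on the orange square plate, its sides within about 0.1 rad of the plate's. Origin at the centre of its underside, x and y square to its sides, z up. About 85 g.
- cartridge: loose black steel v-nailer cartridge, a bar 90 mm long (x), 24 mm wide (y) and 38 mm high (z) with a bright stripe along its top; starts on the plywood board between the two spacers, about 9 mm from each, its length along the board's x, so that fingers fit beside it only when the spacers are gone. Origin at the centre of its underside. 0.25 to 0.5 kg. It may lie either way round in the cradle.
- board: fixed plywood storage board 130 mm (x) by 150 mm (y), 6 mm thick, carrying the two plates 41 mm to either side (y) of its middle and the cartridge between. Origin at the centre of its underside. It lies on the bench turned to any angle within about 0.5 rad.
- round_plate: fixed blue round plate, 54 mm in diameter and 3 mm thick, on the board: the round spacer's own place. Which side of the cartridge it is on varies. Origin at the centre of its underside, which is 6 mm above the bench; its top is 9 mm above the bench.
- square_plate: fixed orange square plate, 52 x 52 mm and 3 mm thick, on the board, square to it: the square spacer's own place. Origin at the centre of its underside, which is 6 mm above the bench; its top is 9 mm above the bench.
- cradle: fixed red steel cradle for the cartridge, 136 mm (x) by 64 mm (y), on the bench to the left or right. Its floor is 6 mm above the bench; at either end of its length a red stop 10 mm thick and 50 mm wide rises to 24 mm above the bench, leaving 114 mm between them; along either long side a low steel lip rises to 10 mm above the bench, 54 mm between the lips. Origin at the centre of its underside, at bench height; x along its length.
- mat: fixed brown cork mat, 170 mm (x) by 100 mm (y), 4 mm thick, on the bench at the other side: the side area where both spacers are parked, side by side along its x. Origin at the centre of its underside, at bench height.
- beech_strip: loose pale beech moulding strip, 320 mm long (x), 32 mm wide, 20 mm high, lying across behind the board. Origin at the centre of its underside. To be left alone.
- scribe: loose copper scribe, 145 mm long (x), about 10 mm thick, lying between the robot and the board. Origin near its middle, on its underside, x towards its tip. To be left alone.
Things that resemble listed ones, but are neither listed nor needed, are in the scene too. There is more than one size of the mat; the one meant has the size given above.

How it is judged:
By the outcome, as a careful person would: the job done as asked, in the order asked, and still so for the second after the job is handed in, with the robot touching nothing.
It also fails if it takes over 128 s, if anything falls off the work surface, if the arm or the gripper's body presses on something with over 40 N, if the wrist force passes 120 N, or if a joint passes its speed limit or range.

## Robot

A 6-joint arm with a two-finger parallel gripper is mounted at the origin on the work surface. World frame = base frame: x ahead of the robot, y to its left, z up, the work surface at z = 0. Lengths are in m, angles in rad, forces in N, time in s.
With the tool pointing down it reaches from about 0.3 to 0.75 m from the base axis. Payload 8.5 kg.
Tool frame: the origin (TCP) lies at the very end of the fingers, on their centre line; the grasp point (between the pads) lies 19 mm behind it; z points along the fingers, y is the direction in which the jaws open and shut (so a half turn about z gives the same grasp; the last joint's range is limited). The gripper opens to 85 mm and grips with 20 to 120 N. Pads are 22 mm wide; open, the fingers measure 114 mm over their backs; the gripper's body (76 mm by 85 mm) begins 54 mm behind the grasp point. The pads swing forward as they close: fully open they stand 13 mm farther back than shut.
Start: joints at [-1.477, 0.381, 1.297, -0, 1.464, -0.215], TCP at [0.167, -0.524, 0.231] pointing down, gripper open.
Joint ranges: [-3.11, 3.11], [-0.89, 2.33], [0.22, 2.48], [-1.42, 4.56], [0.17, 2.85], [-2.88, 2.88]. Speed limits (rad/s): [2.39, 2.39, 3.14, 3.14, 3.14, 3.14].

## Interface

Orientations are given as a rotation vector (axis times angle).
In Python, from station import ctrl gives the robot as it stands. Calls block until the motion is done:
- ctrl.move_ptp(position, orientation): joint-space move of the TCP to a pose.
- ctrl.move_linear(position, rot=None, speed=0.15, force_limit=None): straight line of the TCP; rot=None keeps the orientation; speed is the mean speed in m/s. With force_limit (N) it stops when the force on the tool has changed by that much, and returns True; else False.
- ctrl.movej(angles): joint-space move.
- ctrl.command_gripper(opening, squeeze=None): finger opening in m; squeeze is the grip in N (None keeps the last); returns when the fingers have stopped.
- ctrl.sleep(seconds).
- ctrl.solve_ik(position, orientation): joint angles nearest the present ones, or None.
- ctrl.grab_frame(name): name is "scene" or "top" or "wrist"; returns a dict with "image" (384x512x3 uint8, blue, green, red), "z_map" (384x512 float32, m along the optical axis (not along the pixel's ray), 0 where there is no reading), "intrinsics" (3x3 intrinsics, pixels), "k1" (the pictures are not rectified: a ray, as slopes to the right and down, at radius r is drawn at 1 + k1 r^2 times it, then the intrinsics apply), "extrinsics" (4x4, takes a point from world to camera coordinates). Camera axes: x right, y up, looking along -z (the intrinsics and any distortion apply to the point x, -y, -z); pixel columns grow to the right and rows downward; lengths in m; the calibration is good to about 2 mm. A picture is of the moment at which its call begins.
A pose or a line that the arm cannot do raises ctrl.PlanningError and nothing moves.
- ctrl.hand_in(): hands the job in, once; it reports no verdict.
Readings, each from a call of its own:
- ctrl.read_time_s(): time.
- ctrl.read_joint_pos(): joint angles.
- ctrl.read_qd(): joint speeds.
- ctrl.read_effort(): joint torques, N m.
- ctrl.read_tool_pos(): TCP position.
- ctrl.read_tool_rot(): TCP orientation.
- ctrl.read_contact_force(): force on the tool from outside, world axes, zero at the start.
- ctrl.read_torque(): the same for the moment, N m.
- ctrl.read_opening(): finger opening in m.
Only numpy, scipy, OpenCV 4.12 (cv2) and the standard library are available. Lean on these libraries where they do the work, as an engineer would, in place of code of your own. Each camera call takes 0.05 s, during which the arm holds its last target. There are 200 camera calls.

## Working session

There is one attempt and no reset: what is moved stays moved. The work goes in short steps, each a Python script; the robot and the scene stay as the last script left them, time stands still between calls to the robot, and variables do not carry over. Pictures are saved under pics/ and viewed, about 12 in all and at most 16, crops included, and the job is handed in when it is done.

```bash
ls; mkdir -p pics; python3 - <<'E'
from station import ctrl
import cv2,numpy as np
for n in ("top","scene"):
    f=ctrl.grab_frame(n); cv2.imwrite(f"pics/{n}0.png",cv2.resize(f["image"],(800,600),interpolation=cv2.INTER_CUBIC))
    np.savez(f"{n}0.npz",**f); print(n,f["intrinsics"].tolist(),f["k1"],f["extrinsics"].round(3).tolist(),(f["z_map"]>0).mean())
print(ctrl.read_tool_rot(),ctrl.read_time_s())
E
```

```text
pics
top [[347.5823796981953, 0.0, 250.36467196581827], [0.0, 347.5823796981953, 187.44827592333488], [0.0, 0.0, 1.0]] -0.0930251934727478 [[-0.023, -1.0, 0.003, 0.019], [0.996, -0.023, 0.091, -0.54], [-0.09, 0.005, 0.996, -0.784], [0.0, 0.0, 0.0, 1.0]] 0.9962666829427084
scene [[487.4783328990199, 0.0, 257.8079703114566], [0.0, 487.4783328990199, 187.60742585857622], [0.0, 0.0, 1.0]] -0.06544333003754983 [[0.562, 0.827, -0.022, -0.298], [-0.526, 0.378, 0.762, 0.246], [0.638, -0.417, 0.648, -1.363], [0.0, 0.0, 0.0, 1.0]] 0.9951171875
[-3.10296875e+00 -4.82976185e-01 -1.42780424e-04] 0.1
```

View pics/top0.png

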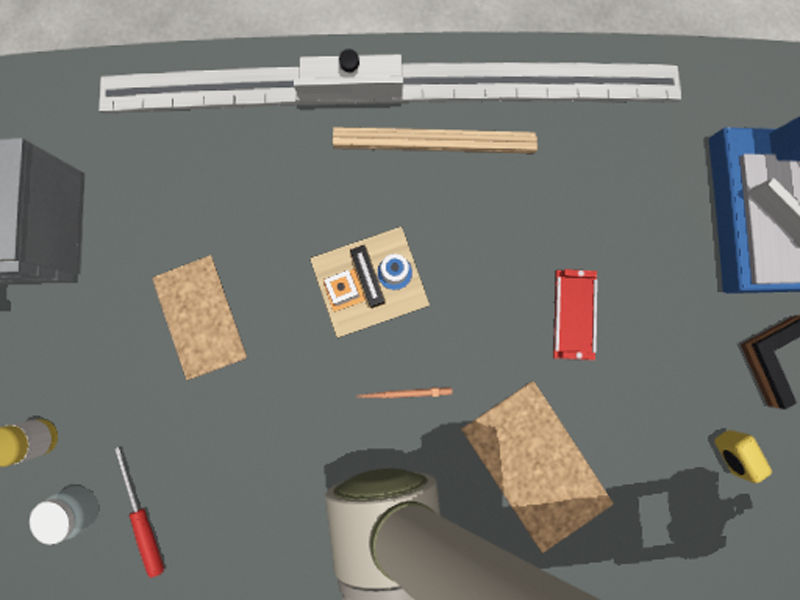

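View pics/scene0.png

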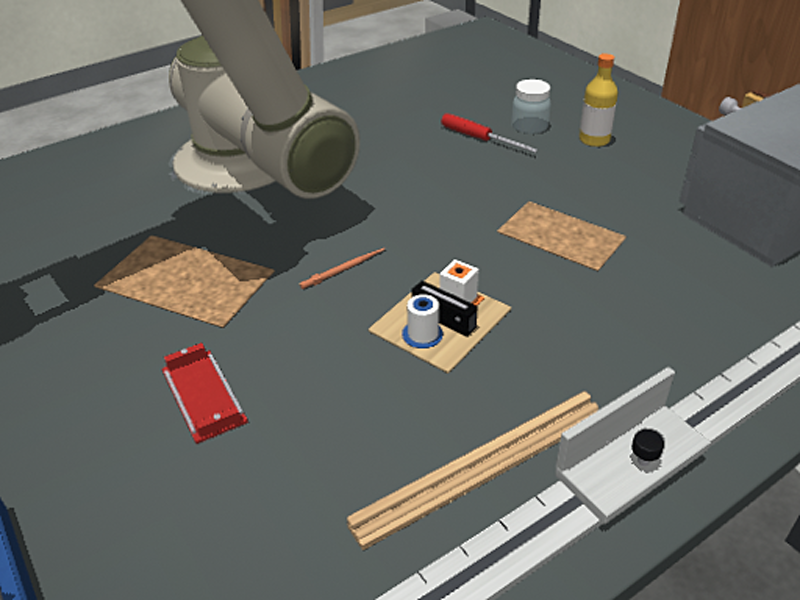

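The top view (up = +x, left = +y, 800×600 px) shows:
- The board is at (370,281), with the square spacer at (341,287), the cartridge at (367,276) and the round spacer at (395,269).
- The smaller mat is at (199,317) and looks like the 170×100 one. The larger mat is at (537,467).
- The cradle is at (575,315).

The scene view agrees.

```bash
cat > h.py <<'E'
from station import ctrl
import cv2,numpy as np
from scipy.spatial.transform import Rotation as R
def p2w(f,px,z):
    """full-res pixels -> world xy at height z"""
    K=np.array(f["intrinsics"]);E=np.array(f["extrinsics"]);z=np.asarray(z,float)
    n=cv2.undistortPoints(np.array(px,float).reshape(-1,1,2),K,np.array([float(f["k1"]),0,0,0])).reshape(-1,2)
    d=np.c_[n[:,0],-n[:,1],-np.ones(len(n))]@E[:3,:3]; c=-E[:3,:3].T@E[:3,3]
    return (c+d*((z-c[2])/d[:,2])[:,None])[:,:2]
def rot(yaw):  # tool down; tool y axis (jaws) at angle yaw from world y
    return (R.from_euler('z',yaw)*R.from_euler('x',np.pi)).as_rotvec()
def rect(w):
    """centre, long side, short side, direction of long side from world pts (m)"""
    (c,s,a)=cv2.minAreaRect((np.array(w)*1000).astype(np.float32)); 
    if s[0]<s[1]: s=s[::-1]; a+=90
    a=(a+90)%180-90
    return np.array(c)/1000,np.round(s,1),np.deg2rad(a)
def snap(name,tag,scale=800/512):
    f=ctrl.grab_frame(name); np.savez(tag+".npz",**f)
    cv2.imwrite(f"pics/{tag}.png",cv2.resize(f["image"],(800,600),interpolation=cv2.INTER_CUBIC)); return f
def big(f,mask,z):
    c=max(cv2.findContours(mask.astype(np.uint8),0,2)[0],key=cv2.contourArea)
    return rect(p2w(f,c.reshape(-1,2),z))
E
python3 - <<'E'
from h import *
f=dict(np.load("top0.npz")); s=512/800
g=lambda l,z:p2w(f,(np.array(l)+.5)*s-.5,z)
print("mat",rect(g([[153,278],[211,256],[246,356],[187,379]],.004)))
print("mat2",rect(g([[463,428],[533,382],[612,502],[545,552]],.004)))
print("board",rect(g([[311,258],[402,227],[429,303],[337,336]],.006)))
print("cradle",rect(g([[557,270],[597,270],[596,359],[554,358]],.015)))
print("sq,rd tops",g([[341,287],[395,269]],.059), "cart",g([[356,248],[378,303]],.044))
print("strip,scribe",g([[334,140],[537,142],[358,396],[452,391]],.01))
E
```

```text
mat (array([0.51230444, 0.30329153]), array([166.2,  97.7]), np.float64(0.34037136180905697))
mat2 (array([ 0.27411163, -0.21009972]), array([225.4, 127.2]), np.float64(0.5588150196939344))
board (array([0.56132166, 0.03890641]), array([148.2, 126.1]), np.float64(-1.2614392069345208))
cradle (array([ 0.50340579, -0.27289001]), array([136.7,  64.9]), np.float64(-0.06667982789924046))
sq,rd tops [[0.5475344  0.07842239]
 [0.57162765 0.00077591]] cart [[0.60600703 0.05694254]
 [0.52453836 0.02642037]]
strip,scribe [[ 0.78471479  0.09085277]
 [ 0.77578206 -0.2289479 ]
 [ 0.38834599  0.06001076]
 [ 0.39232731 -0.08079033]]
```

The left mat measures 166×98, so it's the right one. Next, a closer look with the wrist camera over the board.

```bash
python3 - <<'E'
from h import *
ctrl.move_ptp([.53,.04,.30],rot(.309)); ctrl.sleep(.3)
f=snap("wrist","w1"); E=f["extrinsics"]; print((-E[:3,:3].T@E[:3,3]).round(3),E[:3,:3].round(2).tolist(),f["k1"],ctrl.read_joint_pos(),ctrl.read_time_s())
E
```

```text
[0.596 0.059 0.442] [[0.3, -0.95, -0.0], [0.92, 0.29, -0.27], [0.25, 0.08, 0.96]] -0.062414252519936826 [-1.47973157e-01  3.07685925e-01  1.21072407e+00  6.54732012e-06
  1.62318126e+00  1.11416054e+00] 2.85
```

View pics/w1.png

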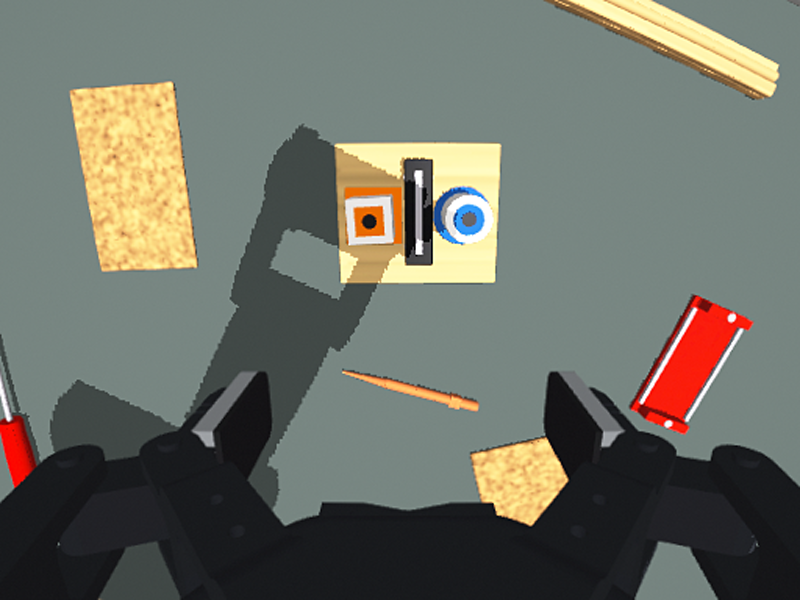

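The wrist view shows the board at (336–500,143–283) in the 800 px frame, with the square spacer top at (370,220), the round one at (468,218) and the cartridge at (419,212). The cradle is at (692,363) and the mat at (134,177). I'll go closer for precision.

```bash
python3 - <<'E'
from h import *
u=np.array([np.cos(.309),np.sin(.309)])
ctrl.move_linear([*(np.array([.561,.039])-.06*u),.19],rot(.309)); ctrl.sleep(.3)
f=snap("wrist","w2"); E=f["extrinsics"]; print((-E[:3,:3].T@E[:3,3]).round(3),f["intrinsics"][0,0])
E
```

```text
[0.57  0.04  0.333] 296.5800399013358
```

View pics/w2.png

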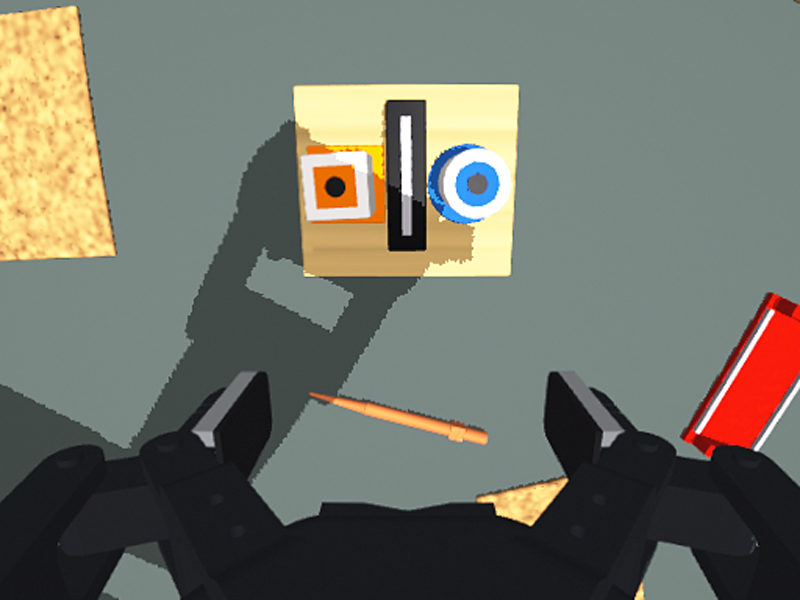

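The closer view has the board corners at about (294,85), (519,85), (512,276) and (304,276). I'll enlarge it to read corners.

```bash
python3 - <<'E'
import numpy as np,cv2
im=np.load("w2.npz")["image"][50:182,182:338]
cv2.imwrite("pics/c1.png",cv2.resize(im,None,fx=4.5,fy=4.5,interpolation=cv2.INTER_CUBIC))
E
```

```text
(no output)
```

View pics/c1.png

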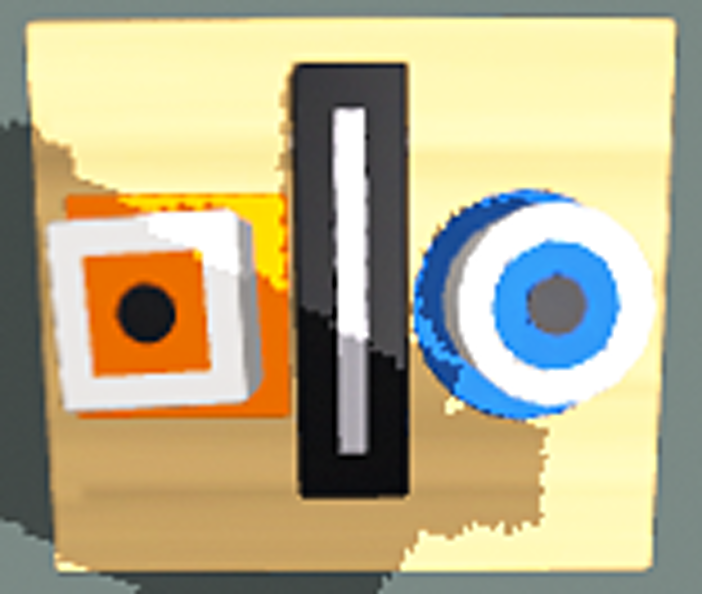

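```bash
python3 - <<'E'
from h import *
f=dict(np.load("w2.npz"))
g=lambda l,z:p2w(f,(np.array(l)+.5)/4.5-.5+[182,50],z)
bc,bs,ba=rect(g([[28,22],[675,18],[652,570],[57,571]],.006)); print("board",bc,bs,ba+np.pi/2)
print("sqtop",rect(g([[48,226],[238,211],[250,402],[66,411]],.059)),rect(g([[83,257],[202,250],[210,372],[93,378]],.059)),g([[147,313]],.059))
print("rd",g([[556,303],[557,304],[556,303]],.059))
print("stripe",rect(g([[334,108],[364,108],[366,454],[340,454]],.044)))
sp=rect(g([[66,196],[290,196],[290,416],[72,416]],.009));print("sqplate",sp)
print("rdplate left edge",g([[414,303]],.009))
b=ba+np.pi/2;u=np.array([np.cos(b),np.sin(b)]);v=np.array([-u[1],u[0]])
print("exp sq/rd plate",bc+.041*v,bc-.041*v)
f=dict(np.load("w1.npz"))
g=lambda l,z:p2w(f,(np.array(l)+.5)*.64-.5,z)
print("mat",rect(g([[70,90],[174,82],[198,267],[102,271]],.004)))
print("cradle",rect(g([[694,294],[753,322],[688,433],[631,408]],.015)))
E
```

```text
board [0.56367944 0.03868897] [149.4 129.2] 0.31124869660363164
sqtop (array([0.5509494 , 0.07743336]), array([37.8, 37.4]), np.float64(-1.2162290846637132)) (array([0.55036865, 0.07795136]), array([24. , 23.8]), np.float64(0.35054989691631255)) [[0.55069532 0.07800279]]
rd [[5.77482603e-01 6.39792579e-04]
 [5.77360595e-01 3.83088406e-04]
 [5.77482603e-01 6.39792579e-04]]
stripe (array([0.56800488, 0.04080294]), array([70.9,  6.1]), np.float64(0.3171471656544801))
sqplate (array([0.5506087 , 0.07804148]), array([53., 51.]), np.float64(-1.266768858066042))
rdplate left edge [[0.56856753 0.02536258]]
exp sq/rd plate [0.55112329 0.077719  ] [ 5.76235594e-01 -3.41055502e-04]
mat (array([0.51445471, 0.30197284]), array([169.2,  99.8]), np.float64(0.339175369453016))
cradle (array([ 0.50554974, -0.27434375]), array([136.2,  74.5]), np.float64(-0.05681148447995184))
```

```bash
cat >> h.py <<'E'
H=np.pi/2; UP=.16
B=.3112; bc=np.array([.5637,.0387]); M=.339; mc=np.array([.5145,.302])
U=lambda a:np.array([np.cos(a),np.sin(a)])
PSQ=np.array([.5511,.0777]); PRD=np.array([.5765,-.0002])
MSQ=mc+.042*U(M); MRD=mc-.042*U(M)
def pick(xy,z,yaw,squeeze,open_=.062):
    ctrl.command_gripper(open_)
    ctrl.move_ptp([*xy,UP],rot(yaw)); ctrl.move_linear([*xy,z],speed=.1)
    ctrl.command_gripper(0,squeeze); o=ctrl.read_opening()
    ctrl.move_linear([*xy,UP],speed=.12); print("grip",o,ctrl.read_opening(),ctrl.read_contact_force().round(2),ctrl.read_time_s())
def place(xy,z,yaw,open_):
    ctrl.move_linear([*xy,UP],rot(yaw),speed=.25); ctrl.move_linear([*xy,z+.008],speed=.12)
    hit=ctrl.move_linear([*xy,z-.002],speed=.02,force_limit=5); ctrl.sleep(.1)
    print("place hit",hit,ctrl.read_tool_pos().round(4),ctrl.read_contact_force().round(2))
    ctrl.command_gripper(open_); ctrl.sleep(.1); ctrl.move_linear([*xy,UP],speed=.15)
E
python3 - <<'E'
from h import *
for p,y in ((PSQ,.352+H),(MSQ,M+H),([.567,.0405],B),([.5045,-.2736],-.062)):
    print(ctrl.solve_ik([*p,.02],rot(y)))
pick([.5507,.0779],.020,.352+H,40)
place(MSQ,.015,M+H,.062)
print(ctrl.read_time_s())
E
```

```text
[-7.26550669e-02  6.30675837e-01  1.55447304e+00 -4.44089210e-16
  9.56443775e-01 -4.24655067e-01]
[ 3.32971794e-01  7.36324050e-01  1.30393137e+00 -4.44089210e-16
  1.10133723e+00 -6.02820635e-03]
[-0.13689795  0.64539759  1.51929245  0.          0.97690262  1.12269838]
[-7.03119552e-01  6.52243629e-01  1.50296868e+00 -4.44089210e-16
  9.86380349e-01  9.29676775e-01]
grip 0.03740851197126722 0.037866865347978326 [-0.03  0.27 -1.43] 9.0167
place hit True [0.5541 0.316  0.0154] [-0.74 -0.    5.01]
13.5083
```

```bash
python3 - <<'E'
from h import *
pick([.5772,.0004],.020,B+H,40)
place(MRD,.015,M+H,.062)
ctrl.move_linear([*(bc-.06*U(B)),.19],rot(B),speed=.25); ctrl.sleep(.2)
snap("wrist","w3"); snap("top","t3"); print(ctrl.read_time_s())
a=cv2.imread("pics/w3.png")[0:300,0:560]; b=cv2.imread("pics/t3.png")[230:390,130:450]
cv2.imwrite("pics/c3.png",np.vstack([cv2.resize(a,(560,300)),cv2.resize(b,(560,280))]))
im=np.load("w3.npz")["image"][50:182,182:338]
cv2.imwrite("pics/c3b.png",cv2.resize(im,None,fx=4.5,fy=4.5,interpolation=cv2.INTER_CUBIC))
E
```

```text
grip 0.039140954650451074 0.038920516190838056 [-0.33  0.08 -0.93] 18.125
place hit True [0.475  0.2881 0.0155] [-0.23  0.68  5.58]
24.9333
```

View pics/c3.png

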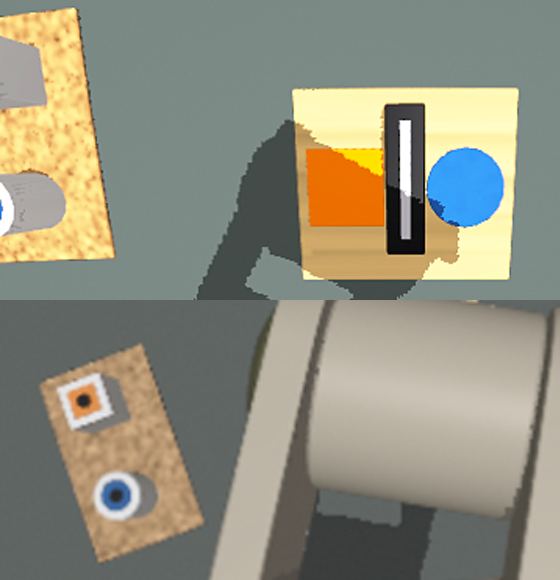

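View pics/c3b.png

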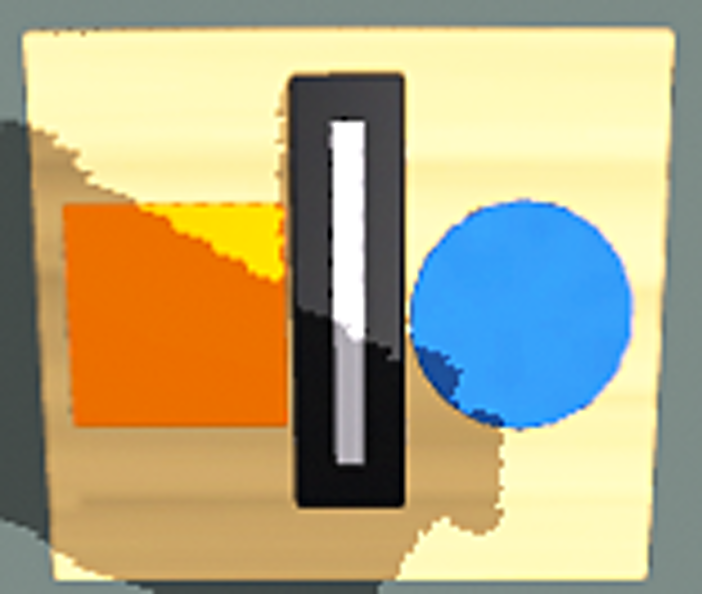

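Both spacers stand upright on the mat. Both plates are clear: the blue circle is centred at about (520,314) in the crop, and the orange left edge runs from (62,204) to (75,427). The cartridge hasn't moved. Next I'll look closely at the cradle.

```bash
python3 - <<'E'
from h import *
f=dict(np.load("w3.npz"))
g=lambda l,z:p2w(f,(np.array(l)+.5)/4.5-.5+[182,50],z)
print("board",rect(g([[23,31],[675,28],[648,580],[54,580]],.006)))
print("stripe",rect(g([[331,122],[364,122],[364,465],[336,465]],.044)))
t=g([[409,314],[632,314],[520,199],[520,430]],.009);print("rd",t.mean(0),t[:2].mean(0),t[2:].mean(0))
l=g([[62,204],[75,427]],.009);print("sq from left edge",l.mean(0)-.026*np.array([-np.sin(B),np.cos(B)]))
c=np.array([.505,-.2738])
ctrl.move_linear([*(c-.06*U(-.06)),.19],rot(-.06),speed=.25); ctrl.sleep(.2)
f=snap("wrist","w4"); print(ctrl.read_time_s())
im=f["image"][30:200,160:360]
cv2.imwrite("pics/c4.png",cv2.resize(im,None,fx=3.5,fy=3.5,interpolation=cv2.INTER_CUBIC))
E
```

```text
board (array([0.56331702, 0.03893284]), array([149.2, 129.5]), np.float64(-1.255147455569695))
stripe (array([0.56773816, 0.04059209]), array([70.4,  6.7]), np.float64(0.3139153863821553))
rd [0.57602686 0.00063362] [0.57635324 0.00067075] [0.57570048 0.00059648]
sq from left edge [0.55073918 0.07762991]
26.525
```

View pics/c4.png

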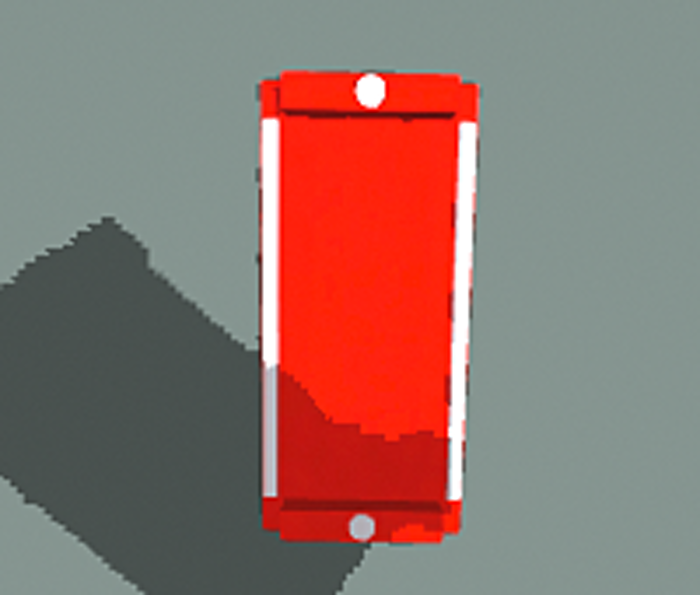

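The cradle's stop dots are at (370,91) and (361,527) in the crop, and the lips are visible along both sides.

```bash
python3 - <<'E'
from h import *
f=dict(np.load("w4.npz"))
g=lambda l,z:p2w(f,(np.array(l)+.5)/3.5-.5+[160,30],z)
d=g([[370,91],[361,527]],.024);print("dots",d,d.mean(0),np.arctan2(*(d[0]-d[1])[::-1]),np.linalg.norm(d[0]-d[1]))
r=rect(g([[262,119],[477,122],[461,500],[263,497]],.010));print(r)
r2=rect(g([[279,119],[460,122],[447,500],[277,497]],.010));print(r2)
pick([.5678,.0406],.014,.314,90,.06)
E
```

```text
dots [[ 0.56651116 -0.28194475]
 [ 0.44284664 -0.272448  ]] [ 0.5046789  -0.27719637] -0.07664397533794451 0.12402863359719159
(array([ 0.50490649, -0.27746515]), array([112.6,  62.7]), np.float64(-0.07553683589457148))
(array([ 0.50488293, -0.27749823]), array([112.4,  53.8]), np.float64(-0.07620568880234488))
grip 0.02282694960282236 0.022727460598129648 [ 0.09  0.28 -4.17] 31.4
```

```bash
python3 - <<'E'
from h import *
c=np.array([.5048,-.2773])
place(c,.014,-.076,.045)
ctrl.move_linear([*(c-.06*U(-.076)),.19],speed=.2); ctrl.sleep(.2)
f=snap("wrist","w5"); print(ctrl.read_time_s())
im=f["image"][30:200,160:360]
cv2.imwrite("pics/c5.png",cv2.resize(im,None,fx=3.5,fy=3.5,interpolation=cv2.INTER_CUBIC))
E
```

```text
place hit True [ 0.5049 -0.2773  0.0145] [-0.47  0.45  5.65]
36.975
```

View pics/c5.png

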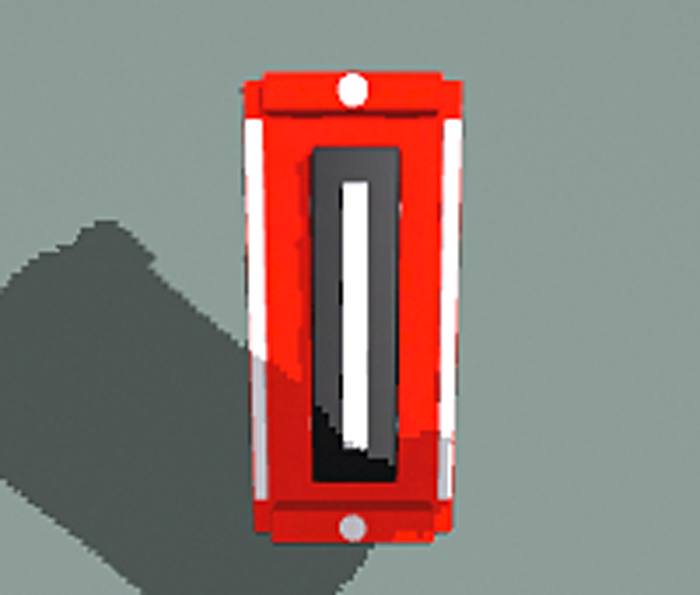

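The cartridge is lying in the cradle between the stops, stripe up, with the stripe centred at about (355,316). I'll check the numbers and look at the mat before returning the spacers.

```bash
python3 - <<'E'
from h import *
f=dict(np.load("w5.npz"))
g=lambda l,z:p2w(f,(np.array(l)+.5)/3.5-.5+[160,30],z)
print("stripe",rect(g([[343,182],[368,182],[368,448],[343,448]],.044)))
d=g([[352,90],[352,527]],.024);print("dots",d.mean(0),np.arctan2(*(d[0]-d[1])[::-1]))
ctrl.move_linear([*(mc-.09*U(M)),.2],rot(M),speed=.3); ctrl.sleep(.2)
f=snap("wrist","w6"); print(ctrl.read_time_s())
im=f["image"][10:190,160:370]
cv2.imwrite("pics/c6.png",cv2.resize(im,None,fx=3.3,fy=3.3,interpolation=cv2.INTER_CUBIC))
E
```

```text
stripe (array([ 0.50529401, -0.27822092]), array([70.4,  7. ]), np.float64(-0.0747441459961094))
dots [ 0.50479789 -0.27716404] -0.07535481490538333
39.1917
```

View pics/c6.png

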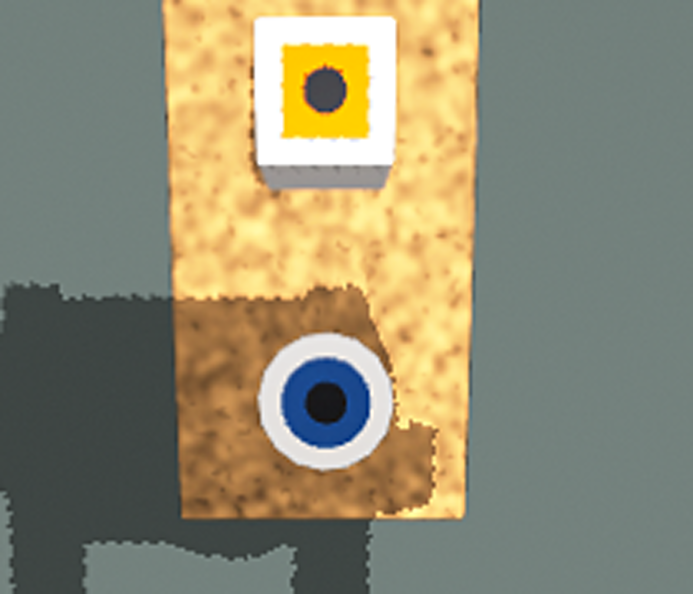

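Both spacers stand square on the mat, with dots at (325,90) and (326,403) in the crop. The cartridge is centred to about 1 mm. I'll put the spacers back now.

```bash
python3 - <<'E'
from h import *
f=dict(np.load("w6.npz"))
s,r=p2w(f,(np.array([[325,90],[326,403]])+.5)/3.3-.5+[160,10],.054); print(s-MSQ,r-MRD)
PR=np.array([.5761,.0003]); PS=np.array([.5510,.0777])
pick(r,.015,M+H,40); place(PR,.020,B+H,.062)
pick(s,.015,M+H,40); place(PS,.020,B+H,.062)
ctrl.move_linear([*(bc-.06*U(B)),.19],rot(B),speed=.25); ctrl.sleep(.2)
f=snap("wrist","w7"); print(ctrl.read_time_s())
im=f["image"][50:182,182:338]
cv2.imwrite("pics/c7.png",cv2.resize(im,None,fx=4.5,fy=4.5,interpolation=cv2.INTER_CUBIC))
E
```

```text
[0.00153019 0.00066878] [0.00135036 0.0005074 ]
grip 0.039367437571539085 0.03883157655994613 [-0.82 -0.53 -0.85] 44.1833
place hit True [5.762e-01 3.000e-04 2.050e-02] [-0.95  0.58  5.61]
grip 0.03779384342069442 0.0379013295407897 [ 0.09 -0.48 -0.48] 53.575
place hit True [0.5511 0.0777 0.0204] [-0.9   0.93  4.56]
59.9667
```

View pics/c7.png

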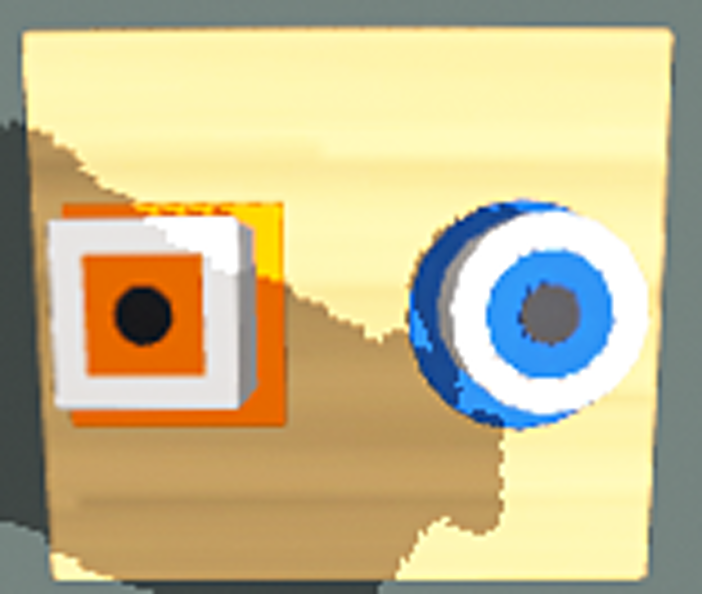

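```bash
python3 - <<'E'
from h import *
f=dict(np.load("w7.npz"))
g=lambda l,z:p2w(f,(np.array(l)+.5)/4.5-.5+[182,50],z)
u=U(B);v=np.array([-u[1],u[0]]);T=np.array([u,v])
d=g([[143,315],[550,314]],.059)
sq=rect(g([[83,254],[203,254],[205,376],[88,377]],.059));print("sq disc",sq)
t=g([[409,314],[632,314],[520,199],[520,430]],.009);b=rect(g([[23,31],[674,28],[647,580],[53,580]],.006))[0]
l=g([[62,204],[75,427]],.009).mean(0)-.026*v
print("read-commanded sq,rd (board axes)",T@(d[0]-[.5510,.0777]),T@(d[1]-[.5761,.0003]))
print("dot-plate (read) sq:",T@(d[0]-l),T@(d[0]-b-.041*v)," rd:",T@(d[1]-t.mean(0)),T@(d[1]-b+.041*v))
snap("top","t7")
a=cv2.imread("pics/t7.png"); cv2.imwrite("pics/c8.png",a[100:420,130:630])
E
```

```text
sq disc (array([0.55233057, 0.07792113]), array([24.1, 23.8]), np.float64(0.30624877810457607))
read-commanded sq,rd (board axes) [0.00155433 0.00015443] [0.00159967 0.00012356]
dot-plate (read) sq: [0.0018143  0.00046638] [ 1.71052124e-03 -9.62640836e-05]  rd: [1.60608309e-03 9.29193564e-05] [0.00195025 0.00050498]
```

View pics/c8.png

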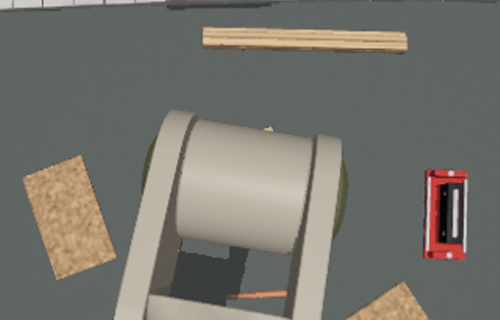

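The spacers read about 1.7 mm off centre along board +x, which matches the camera bias of about 1.6 mm. There's plenty of time, so I'll lift each one slightly and shift it back.

```bash
python3 - <<'E'
from h import *
s=-.0017*U(B)
for p in ([.5510,.0777],[.5761,.0003]):
    p=np.array(p)
    ctrl.move_linear([*p,.11],rot(B+H),speed=.2); ctrl.move_linear([*p,.0205],speed=.1)
    ctrl.command_gripper(0,40); print(ctrl.read_opening())
    ctrl.move_linear([*p,.0305],speed=.05); ctrl.move_linear([*(p+s),.0305],speed=.02)
    print(ctrl.move_linear([*(p+s),.0185],speed=.02,force_limit=5),ctrl.read_tool_pos()[2]); ctrl.sleep(.1)
    ctrl.command_gripper(.062); ctrl.sleep(.1); ctrl.move_linear([*(p+s),.11],speed=.15)
ctrl.move_linear([*(bc-.06*U(B)),.19],rot(B),speed=.25); ctrl.sleep(.2)
f=snap("wrist","w8"); print(ctrl.read_time_s())
im=f["image"][50:182,182:338]
cv2.imwrite("pics/c9.png",cv2.resize(im,None,fx=4.5,fy=4.5,interpolation=cv2.INTER_CUBIC))
ctrl.movej([-1.477,.381,1.297,0,1.464,-.215]); snap("scene","s9"); print(ctrl.read_time_s())
E
```

```text
0.03742433244271043
True 0.021091975990040878
0.03937695096594999
True 0.021245602112117713
71.7667
74.1083
```

View pics/c9.png

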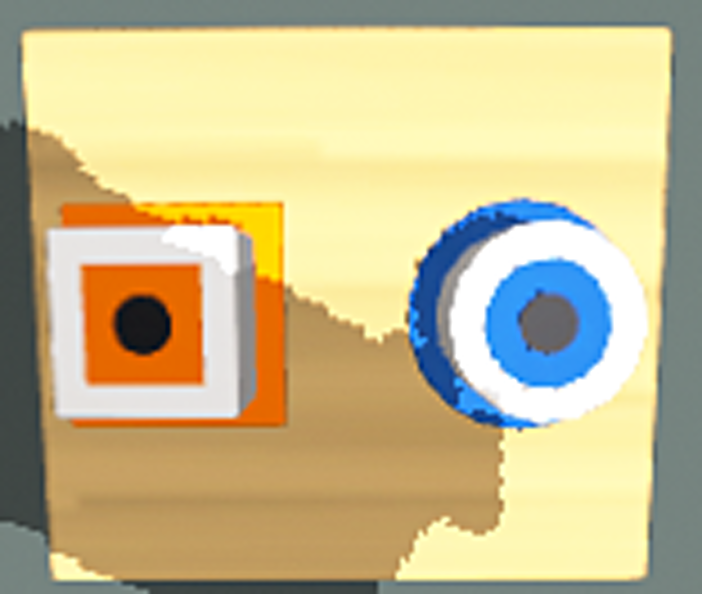

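View pics/s9.png

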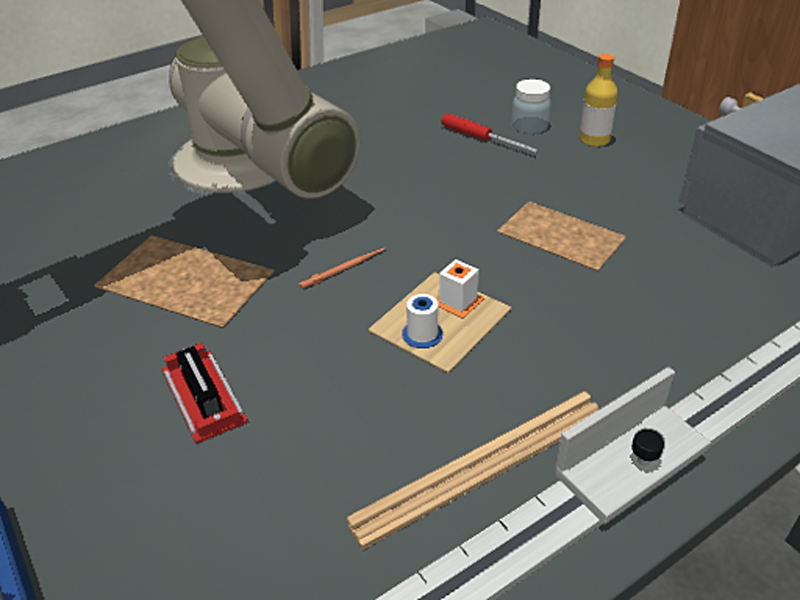

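The dots moved to (142,324) and (549,323) in the crop, which is centred on the plates in the reading. The scene view shows both spacers upright, the cartridge in the cradle, and the strip and scribe where they were. I'm handing in.

```bash
python3 -c "
from station import ctrl
ctrl.sleep(.3); ctrl.hand_in()"
```

```text
the job is handed in; nothing more can be done
```

The job is done and handed in at about 74 s of the 128 s. I moved both spacers to the cork mat, laid the cartridge in the red cradle, then stood each spacer back on its own plate.

- **Cartridge:** in the close-up after placing, it lay flat, stripe up, about 1 mm from the cradle's centre and in line with it to within 0.001 rad.
- **Spacers:** my first check after putting them back read both about 1.7 mm off centre along the board. I lifted each slightly and shifted it back by that amount. By eye, the last close-up shows them centred on the plates and the square one square to its plate; I didn't recompute the offset after the shift. The wrist camera itself reads about 1.6 mm off, so expect that much uncertainty along the board.
- **Beech strip and scribe:** the last scene picture shows them where they started, and the arm is back at its start pose, touching nothing.

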